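# Close the culture chamber and hold the inspection mirror on its mark

### The job

Press the cover of the culture chamber down until it is fully home, then swing the spring-loaded inspection mirror by its upright pin until the bench camera, looking into the mirror, sees the round mark on the chamber's cover in the middle of the mirror. The mirror springs back if released, so finish while still holding it steady at that angle: do not let go. Leave the glassware and boxes around them where they stand.

Things in the scene. Friction and masses are not known exactly. Their poses are not given: they have to be found in the camera images.
- cover_top (a point): centre of the top of the round grey boss (44 mm across, 8 mm high) on the white square cover (96 x 96 mm, 12 mm thick) of the culture chamber, a fixed clear-walled box 100 x 100 mm, 105 mm high. This is the place to press. The boss's top stands 125 mm above the bench when the cover is home, 131 to 135 mm at the start.
- cover (a joint): how far the cover has been pressed straight down, in m: 0 to 0.004 at the start (a black seal shows under it), 0.010 fully home against a solid stop. It slides stiffly (about 6 N) and stays where it is left.
- mark (a point): middle of the round black mark (22 mm across, with a white centre) on the upright white tab (36 mm wide, 40 mm high) that hangs from the cover's right-hand edge (world -y side, roughly facing the mirror). It moves down with the cover, and is 96 mm above the bench when the cover is home.
- lens (a point): middle of the front of the bench camera's black lens (38 mm across), 100 mm above the bench. The white camera (70 x 56 x 56 mm) is fixed on the far end of the mirror stand's rail, 200 mm beyond the mirror, and looks along the rail straight at the middle of the mirror.
- mirror_face (a point): middle of the mirror's reflecting face, on its upright turning axis, 100 mm above the bench. The mirror is an upright plate 84 mm wide and 74 mm high (top at 137 mm) with a black back, on a fixed foot; own x axis = outward normal of the face (horizontal), z up. The camera sees the mark in the middle of the mirror when this x axis halves the angle, seen from above, between the directions from here to the lens and from here to the mark.
- mirror (a joint): angle of the mirror about its upright axis, rad, counter-clockwise from above: 0 at the start, where a spring holds it squarely facing the camera; limit 1.35. Needs about 2 to 5 N at the pin; springs back to 0 when released.
- pin (a point): grip point of the upright round steel pin that turns the mirror: 20 mm in diameter, from 56 to 120 mm above the bench, this point at 95 mm. It stands on a flat lever (12 mm wide, top 56 mm above the bench) 85 mm straight behind the mirror's axis, on the side away from the mirror's face, and moves on a circle about that axis with the mirror.
- sight (a point): imaginary: the camera's line of sight after the mirror. Origin at the mirror's middle; own x axis = horizontal direction in which the camera looks after reflection (it turns twice as far as the mirror), z up. The mark is in the middle of the mirror's picture when this x axis points at it.
- small_dish: bystander, to be left alone: low clear covered dish, 60 across, 15 high (mm); origin at the centre of its underside
- jar: bystander, to be left alone: amber glass jar, 60 across, 75 high (mm); origin at the centre of its underside
- reagent: bystander, to be left alone: clear glass bottle, 66 across, 150 high (mm); origin at the centre of its underside
- beaker: bystander, to be left alone: open glass beaker, 70 across, 90 high (mm); origin at the centre of its underside
- tip_box: bystander, to be left alone: grey plastic box 120 x 80 x 60 (mm); origin at the centre of its underside
- can: bystander, to be left alone: white plastic jar with black cap, 54 across, 100 high (mm); origin at the centre of its underside
- waste_bowl: bystander, to be left alone: steel bowl, 110 across, 50 high (mm); origin at the centre of its underside
Things that resemble listed ones, but are neither listed nor needed, are in the scene too. Leave any purple look-alike of the part that bears cover_top alone.

How it is judged (in metres and radians):
On the way, in this order (a step that is already met when the one before it is completed fails the run):
1. the chamber's cover is pressed fully home (value of joint cover above 0.0085 m), for 0.2 s.
2. the mirror, held by the fingers, shows the mark to the camera (y of mark in the frame of sight between -0.03 and 0.03 m and x of mark in the frame of sight above 0.05 m and contact force between the fingers and mirror above 0.5 N), for 0.2 s.
At the end, for the whole second after the job is handed in: The cover is at least 8.5 of its 10 mm down; the camera's reflected line of sight passes within 30 mm sideways of the mark's middle; the mirror is still (under 0.05 rad/s) and the fingers are holding it (more than 0.5 N on the mirror or its pin) (all of step 2 and value of joint cover above 0.0085 m and velocity of joint mirror between -0.05 and 0.05 rad/s); the arm keeps its last pose, push and grip.
It fails at once if a bystander is moved by more than 30 mm or knocked over (distance of any of small_dish, jar, reagent, beaker, tip_box, can, waste_bowl from where it was at the start of the episode above 0.03 m or angle between any of small_dish, jar, reagent, beaker, tip_box, can, waste_bowl's own z axis and vertical above 0.5 rad).
It also fails if it takes over 48 s, if anything falls off the work surface, if the arm or the gripper's body presses on something with over 40 N, if the wrist force passes 120 N, or if a joint passes its speed limit or range.

### The arm

A 6-joint arm with a two-finger parallel gripper is mounted at the origin on the work surface. World frame = base frame: x ahead of the robot, y to its left, z up, the work surface at z = 0. Lengths are in mm, angles in rad, forces in N, time in s.
With the tool pointing down it reaches from about 350 to 975 mm from the base axis. Payload 7.1 kg.
Tool frame: the origin (TCP) lies between the finger pads; the fingertips stand 14 mm ahead of it and the grasp point (between the pads) lies 5 mm behind it; z points along the fingers, y is the direction in which the jaws open and shut (so a half turn about z gives the same grasp; the last joint's range is limited). The gripper opens to 88 mm and grips with 3 to 60 N. Pads are 20 mm wide; open, the fingers measure 115 mm over their backs; the gripper's body (75 mm by 178 mm) begins 61 mm behind the grasp point.
Start: joints at [-1.32, 0.423, 1.63, -0, 1.089, -0.019], TCP at [166.605, -602.368, 236.675] pointing down, gripper open.
Joint ranges: [-3, 3], [-0.9, 2.11], [0.09, 2.58], [-1.31, 4.45], [0.11, 2.69], [-2.54, 2.54]. Speed limits (rad/s): [2.39, 2.39, 3.01, 3.14, 3.14, 3.14].

### API

Orientations are given as a rotation vector (axis times angle).
In Python, from workcell import get_obs, get_image, calibration, close_job, regions_of, place_of gives the robot as it stands.
- The arm moves only by the tool move_arm, never from a script. Its argument "deltas" is a list of rows, each a list of 5 numbers: the closure in counts, from 0 (fully open) to 255 (shut), then the shift along the tool's x, y, z in m, then the turn about the tool's z in rad. In form: [[grip, x, y, z, roll], ...]. A call has 1 to 5 rows; each row is the pose to reach, as a shift and turn from the pose commanded when the call began, along the tool's axes at that moment; what a row does not reach only later rows make up. A row lasts 1/12 s, in which the tool goes at most 41.7 mm and 7.16 degrees, less where a joint would pass 70% of its speed; a pose out of reach is approached as far as the arm can. A call with a gripper value outside its range is refused whole. The fingers move at their own pace and stop on an object; the grip force is fixed at half the most. Time passes only in rows, so rows that repeat a pose let the fingers close. It gives the time, the measured TCP pose, the force and the opening at its end, in the units of the state.
- get_obs(): the state, without advancing time (a new reading comes with each control period).
- get_image(name): name is "scene" or "top" or "wrist"; returns the picture (384x512x3 uint8, blue, green, red); there is no depth.
- calibration(name): a dict with "intrinsics" (3x3 intrinsics, pixels), "world_to_cam" (4x4, takes a point from world to camera coordinates); the wrist camera has in their place "hand_eye" (4x4, takes a point from camera to tool coordinates, whose origin is the TCP and whose axes are the flange's). Camera axes: x right, y down, z forward; pixel columns grow to the right and rows downward; lengths in mm; the calibration is good to about 2 mm. A picture is of the moment at which its call begins: read the wrist's pose just before it. calibration takes no time and is no camera call.
- close_job(): hands the job in, once; it reports no verdict.
Trained networks look in the newest picture that a camera, given by its name, has taken for a name from the list of things; names that differ only in an ending like _2 or _b are one class to them, and where a whole thing is asked for, a point or a joint stands for the part that bears it (a point fixed in the world has none). Each returns a list of dicts, best first, with "conf" (0 to 1); they miss things now and then, are a little off and sometimes report something else, mostly with a low value. They report only what shows in the picture. A call takes as long as a camera call. They do not tell look-alikes from the thing itself.
- regions_of(camera, name): "region" (384x512 bool, what is visible of it).
- place_of(camera, name): "location" ([x, y, z] in mm, in world coordinates, good to about 4 mm: a listed point, or the origin of a listed thing).
The state is a dict: "t": time; "qpos": joint angles; "qvel": joint speeds; "joint_torque": joint torques, N m; "ee_pos": TCP position; "orientation": TCP orientation; "ft_force": force on the tool from outside, world axes, zero at the start; "moment": the same for the moment, N m; "width": finger opening in mm.
Only numpy, scipy, OpenCV 4.12 (cv2) and the standard library are available. Lean on these libraries where they do the work, as an engineer would, in place of code of your own. Each camera call takes 0.05 s, during which the arm holds its last target.

## Working session

There is one attempt and no reset: what is moved stays moved. The work goes in short steps, Python scripts to look and compute and a tool call to move; the robot and the scene stay as the last step left them, time stands still between calls to the robot, and variables do not carry over. Pictures are saved under pics/ and viewed, and the job is handed in when it is done.

Besides the shell and the picture viewer there is one more tool, called after "Call:" as name([rows], argument=value, ...), one row to a line, values as JSON. move_arm: Moves the arm, as the interface text tells. Its arguments: {"type":"object","properties":{"deltas":{"type":"array","items":{"type":"array","items":{"type":"number"}}}},"required":["deltas"]}

```bash
ls; mkdir -p pics; python3 - <<'E'
from workcell import *
import cv2,numpy as np
o=get_obs();print({k:np.round(v,3) for k,v in o.items()})
for c in ["scene","top","wrist"]:
    cv2.imwrite(f"pics/{c}0.png",get_image(c))
    if c!="wrist":
        for n in ["cover_top","mark","lens","mirror_face","pin"]:
            print(c,n,[(round(d['conf'],2),np.round(d['location'])) for d in place_of(c,n)])
        if c=="top":
            for n in ["small_dish","jar","reagent","beaker","tip_box","can","waste_bowl"]:
                print(c,n,[(round(d['conf'],2),np.round(d['location'])) for d in place_of(c,n)])
print(calibration("wrist"), get_obs()['t'])
E
```

```text
pics
{'t': np.float64(0.0), 'qpos': array([-1.32 ,  0.424,  1.631,  0.   ,  1.089, -0.019]), 'qvel': array([-0.001,  0.   , -0.   ,  0.001,  0.   , -0.001]), 'joint_torque': array([-3.0000e-03, -5.4464e+01, -2.7367e+01,  6.4000e-02,  2.3000e-02,
       -0.0000e+00]), 'ee_pos': array([ 166.46 , -601.877,  235.91 ]), 'orientation': array([-3.112, -0.422,  0.   ]), 'ft_force': array([-0.202,  0.224,  0.078]), 'moment': array([-0.008, -0.035,  0.052]), 'width': np.float64(87.731)}
scene cover_top [(0.96, array([558., 183., 136.])), (0.72, array([336., 175., 136.]))]
scene mark [(0.74, array([565., 131., 102.])), (0.71, array([328., 116., 102.]))]
scene lens [(0.83, array([ 767., -117.,   98.])), (0.43, array([729.,  97.,  -2.]))]
scene mirror_face [(0.58, array([ 566., -157.,  100.]))]
scene pin [(0.96, array([ 484., -170.,   96.]))]
top cover_top [(0.82, array([330., 176., 134.])), (0.78, array([563., 181., 131.]))]
top mark [(0.81, array([327., 121., 109.])), (0.58, array([566., 128., 107.]))]
top lens [(0.76, array([ 766., -112.,   98.]))]
top mirror_face [(0.76, array([ 571., -152., 
[... 370 characters left out ...]
y([453., 394.,   0.]))]
top tip_box [(0.65, array([ 611., -469.,   -1.]))]
top can [(0.67, array([ 453., -404.,    0.]))]
top waste_bowl [(0.75, array([599., 496.,  -3.]))]
{'intrinsics': array([[338.77993538,   0.        , 260.80829532],
       [  0.        , 338.77993538, 193.84187067],
       [  0.        ,   0.        ,   1.        ]]), 'hand_eye': array([[-9.30558892e-04, -9.65169784e-01, -2.61622671e-01,
         7.19668512e+01],
       [ 9.99999506e-01, -8.06501103e-04, -5.81554862e-04,
         5.39614628e-01],
       [ 3.50300208e-04, -2.61623083e-01,  9.65170057e-01,
        -1.48348264e+02],
       [ 0.00000000e+00,  0.00000000e+00,  0.00000000e+00,
         1.00000000e+00]])} 1.0
```

View pics/scene0.png

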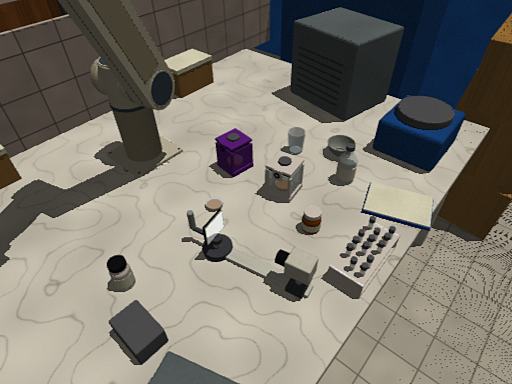

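View pics/top0.png

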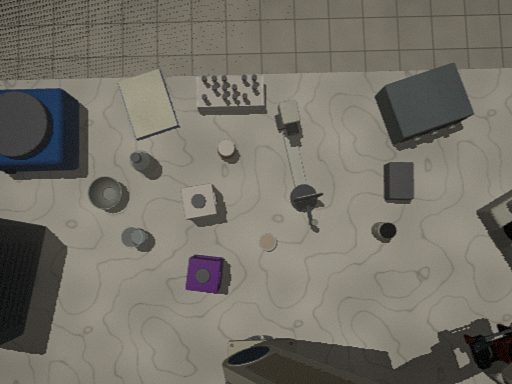

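```bash
python3 - <<'E'
from workcell import *
import cv2,numpy as np
a=cv2.imread("pics/top0.png")
c=calibration("top")
def px(p,c):
    q=c["world_to_cam"]@np.r_[p,1]; u=c["intrinsics"]@q[:3]; return u[:2]/u[2]
for p in [(560,182,133),(333,175,133),(568,-154,100),(483,-170,95),(766,-114,100),(424,-34,0)]: print(p,px(p,c),px(p,calibration("scene")))
u=px((450,150,133),c)
x,y=[int(v) for v in u]
x0=max(0,x-100);y0=max(0,y-70)
t=cv2.resize(a[y0:y0+140,x0:x0+200],None,fx=3.8,fy=3.8)
cv2.imwrite("pics/topcrop.png",t);print(x0,y0)
E
```

```text
(560, 182, 133) [198.23350947 199.83657693] [285.19863279 160.41247718]
(333, 175, 133) [201.87884571 275.7138599 ] [233.19962305 136.33876749]
(568, -154, 100) [307.48856642 195.14229134] [214.94006278 228.00080935]
(483, -170, 95) [313.42887624 222.37012358] [190.65836618 218.20364249]
(766, -114, 100) [292.42989981 132.85990615] [279.28261901 255.82189951]
(424, -34, 0) [268.78536605 241.64009551] [212.93437217 206.186604  ]
109 166
```

View pics/topcrop.png

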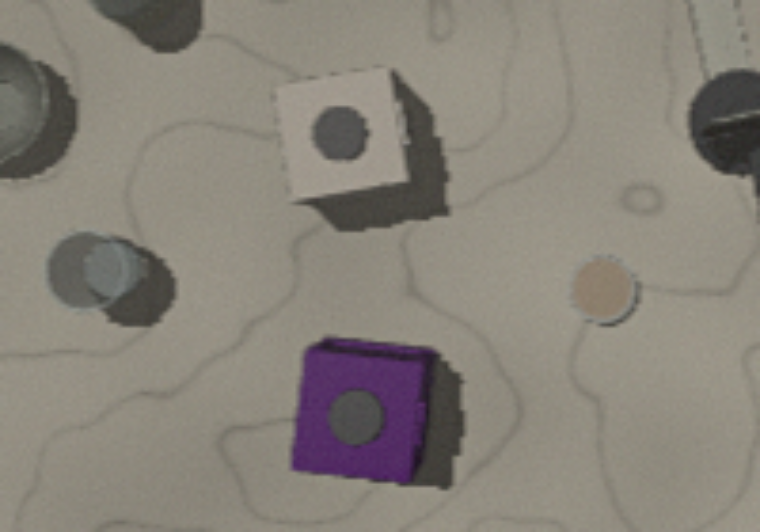

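```bash
python3 - <<'E'
import cv2
a=cv2.imread("pics/scene0.png")
cv2.imwrite("pics/sc.png",cv2.resize(a[125:305,170:350],None,fx=3.3,fy=3.3,interpolation=cv2.INTER_CUBIC))
E
```

```text
(no output)
```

View pics/sc.png

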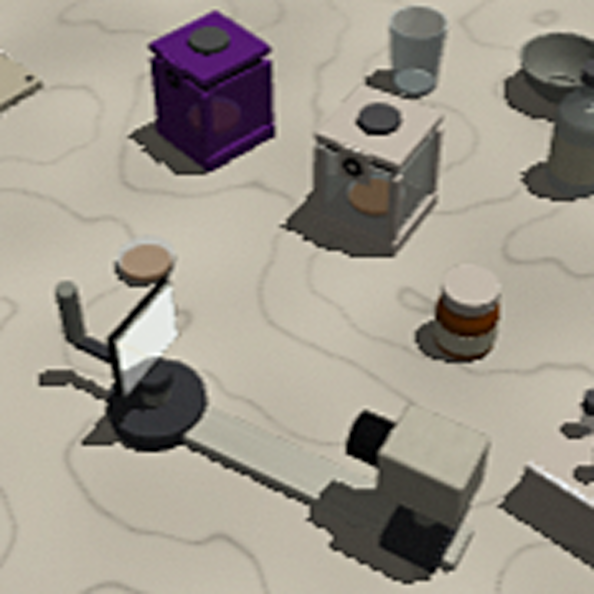

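Taken for the target: white cover at top-view pixel (198,201), purple cover at (203,275). The white one with the round mark on its tab is the target; the purple one is the look-alike. Its box also matches the description in the close crop.

```bash
cat > h.py <<'E'
from workcell import *
import numpy as np, cv2
from scipy.spatial.transform import Rotation as Ro
def st():
    o=get_obs(); R=Ro.from_rotvec(o['orientation']).as_matrix()
    print('t',round(float(o['t']),2),'tcp',np.round(o['ee_pos'],1),'F',np.round(o['ft_force'],1),'w',round(float(o['width']),1),'x',np.round(R[:,0],3),'y',np.round(R[:,1],3),'q',np.round(o['qpos'],2))
    return o,R
def to(p):
    o,R=st(); d=R.T@(np.array(p)-o['ee_pos'])/1000; print('delta',np.round(d,4),np.linalg.norm(d)/.0417,'rows'); return d
E
python3 - <<'E'
from h import *
to((450,-300,240));to((560.5,181.5,200))
E
```

```text
t 1.0 tcp [ 166.6 -602.4  236.7] F [ 0.1 -0.7 -0.2] w 87.9 x [0.964 0.266 0.   ] y [ 0.266 -0.964  0.   ] q [-1.32  0.42  1.63  0.    1.09 -0.02]
delta [ 0.3537 -0.2159 -0.0033] 9.9387840953443 rows
t 1.0 tcp [ 166.6 -602.4  236.7] F [ 0.1 -0.7 -0.2] w 87.9 x [0.964 0.266 0.   ] y [ 0.266 -0.964  0.   ] q [-1.32  0.42  1.63  0.    1.09 -0.02]
delta [ 0.5886 -0.6506  0.0367] 21.056418392049665 rows
```

Call:
move_arm([
  [255,0.035,-0.021,0,0],
  [255,0.07,-0.042,0,0],
  [255,0.105,-0.063,0,0],
  [255,0.14,-0.085,0,0],
  [255,0.175,-0.107,0,0],
])

```text
t: 1.42
ee_pos: [307.7, -451.2, 236.8]
orientation: [3.113, 0.421, 0.0]
ft_force: [0.7, -0.5, -0.3]
width: 57.8
```

Call:
move_arm([
  [255,0.035,-0.021,0,0],
  [255,0.07,-0.042,0,0],
  [255,0.105,-0.063,0,0],
  [255,0.14,-0.085,0,0],
  [255,0.175,-0.107,0,0],
])

```text
t: 1.83
ee_pos: [448.1, -301.2, 237.0]
orientation: [3.113, 0.422, 0.001]
ft_force: [-0.0, -0.3, -0.1]
width: 24.7
```

```bash
python3 - <<'E'
from h import *
to((560.5,181.5,230))
cv2.imwrite("pics/w1.png",get_image("wrist"))
for n in ["mirror_face","pin","lens"]: print(n,[(round(d['conf'],2),np.round(d['location'],1)) for d in place_of("wrist",n)])
E
```

```text
t 1.83 tcp [ 448.1 -301.2  237. ] F [-0.  -0.3 -0.1] w 24.7 x [0.964 0.266 0.   ] y [ 0.266 -0.964  0.001] q [-0.61  0.3   1.82 -0.    1.02  0.69]
delta [ 0.237  -0.4353  0.0068] 11.886824255182843 rows
mirror_face []
pin [(0.72, array([ 482. , -171.6,   97.2]))]
lens [(0.57, array([ 614.5, -466.1,    0.9]))]
```

View pics/w1.png

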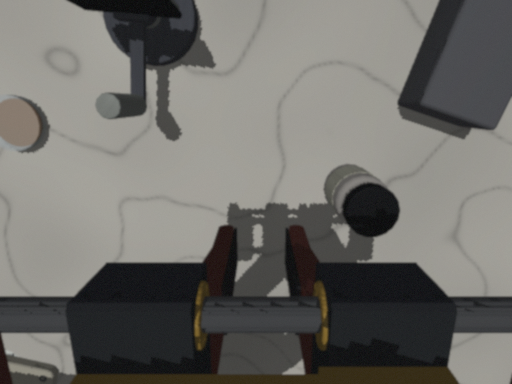

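Call:
move_arm([
  [255,0.02,-0.0363,0,0],
  [255,0.04,-0.0726,0,0],
  [255,0.06,-0.109,0,0],
  [255,0.08,-0.145,0,0],
  [255,0.1,-0.1815,0,0],
])

```text
t: 2.45
ee_pos: [494.5, -101.3, 236.8]
orientation: [3.113, 0.418, 0.0]
ft_force: [0.3, -0.0, -0.4]
width: 0.3
```

Call:
move_arm([
  [255,0.02,-0.0363,0,0],
  [255,0.04,-0.0726,0,0],
  [255,0.06,-0.109,0,0],
  [255,0.08,-0.145,0,0],
  [255,0.08,-0.145,0,0],
])

```text
t: 2.87
ee_pos: [534.9, 63.8, 237.0]
orientation: [-3.111, -0.426, -0.003]
ft_force: [-0.2, 0.4, -0.1]
width: 0.6
```

```bash
python3 - <<'E'
from h import *
to((560.5,181.5,180))
cv2.imwrite("pics/w2.png",get_image("wrist"))
for c in ["wrist","top"]:
  if c=="top": get_image(c)
  for n in ["cover_top","mark","mirror_face","pin"]: print(c,n,[(round(d['conf'],2),np.round(d['location'],1)) for d in place_of(c,n)])
E
```

```text
t 2.87 tcp [534.9  63.8 237. ] F [-0.2  0.4 -0.1] w 0.6 x [0.963 0.269 0.002] y [ 0.269 -0.963 -0.001] q [0.1  0.3  1.82 0.   1.02 1.39]
delta [ 0.0562 -0.1064  0.0572] 3.1958034708725775 rows
wrist cover_top [(0.77, array([331.3, 174.7, 135.2])), (0.73, array([559.6, 182. , 135.6]))]
wrist mark [(0.68, array([569.1, 125.9, 104.9]))]
wrist mirror_face [(0.76, array([ 569.4, -157.8,  100. ]))]
wrist pin [(0.59, array([ 480.7, -171. ,   96.5]))]
top cover_top [(0.62, array([328.8, 174.6, 134. ])), (0.57, array([560.3, 179.2, 133.4]))]
top mark [(0.84, array([321.7, 119.4, 110.2])), (0.69, array([734.3,  96.7,   2. ]))]
top mirror_face [(0.64, array([ 566. , -151.1,  101.3]))]
top pin [(0.66, array([ 481.7, -172.1,   97.3]))]
```

View pics/w2.png

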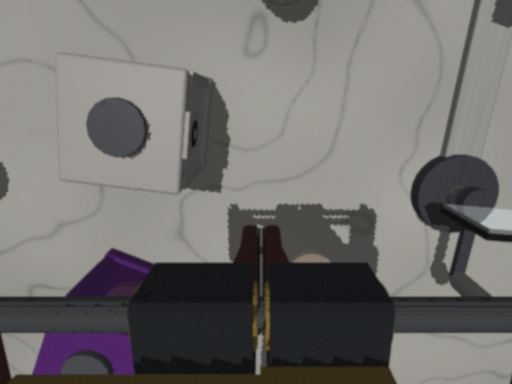

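Call:
move_arm([
  [255,0.02,-0.036,0.01,0],
  [255,0.04,-0.071,0.03,0],
  [255,0.056,-0.106,0.055,0],
  [255,0.056,-0.106,0.072,0],
  [255,0.056,-0.106,0.072,0],
])

```text
t: 3.78
ee_pos: [557.0, 178.0, 160.9]
orientation: [3.112, 0.426, -0.009]
ft_force: [-0.3, -0.5, -0.9]
width: 0.6
```

```bash
python3 - <<'E'
from h import *
to((560.5,181.5,139))
E
```

```text
t 3.78 tcp [557.  178.  160.9] F [-0.3 -0.5 -0.9] w 0.6 x [ 0.963  0.269 -0.006] y [ 0.269 -0.963 -0.   ] q [0.29 0.46 1.77 0.   0.91 1.59]
delta [ 0.0044 -0.0024  0.0218] 0.5375309638456894 rows
```

Call:
move_arm([
  [255,0.003,-0.002,0.004,0],
  [255,0.003,-0.002,0.01,0],
  [255,0.003,-0.002,0.014,0],
  [255,0.003,-0.002,0.017,0],
  [255,0.003,-0.002,0.017,0],
])

```text
t: 4.2
ee_pos: [561.8, 178.8, 148.0]
orientation: [-3.113, -0.421, -0.001]
ft_force: [0.4, 0.5, -0.4]
width: 0.5
```

Call:
move_arm([
  [255,0,0,0.003,0],
  [255,0,0,0.005,0],
  [255,0,0,0.007,0],
  [255,0,0,0.007,0],
])

```text
t: 4.53
ee_pos: [561.9, 179.1, 141.3]
orientation: [3.113, 0.422, 0.002]
ft_force: [0.7, -1.6, 2.2]
width: 0.5
```

Call:
move_arm([
  [255,0,0,0.002,0],
  [255,0,0,0.003,0],
  [255,0,0,0.003,0],
])

```text
t: 4.78
ee_pos: [561.9, 179.1, 139.2]
orientation: [3.113, 0.422, 0.002]
ft_force: [-2.5, -3.7, 12.4]
width: 0.3
```

```bash
python3 - <<'E'
from h import *
to((560.5,181.5,139))
cv2.imwrite("pics/w3.png",get_image("scene"))
i=cv2.imread("pics/w3.png");cv2.imwrite("pics/w3.png",cv2.resize(i[110:230,220:340],None,fx=5,fy=5))
st()
E
```

```text
t 4.78 tcp [561.9 179.1 139.2] F [-2.5 -3.7 12.4] w 0.3 x [0.964 0.266 0.001] y [ 0.266 -0.964  0.001] q [ 0.29  0.5   1.77 -0.    0.87  1.59]
delta [-0.0008 -0.0027  0.0002] 0.06683112221136189 rows
t 4.83 tcp [561.9 179.1 139.2] F [-2.3 -3.7 12.1] w 0.8 x [0.964 0.266 0.001] y [ 0.266 -0.964  0.001] q [ 0.29  0.5   1.77 -0.    0.87  1.59]
```

View pics/w3.png

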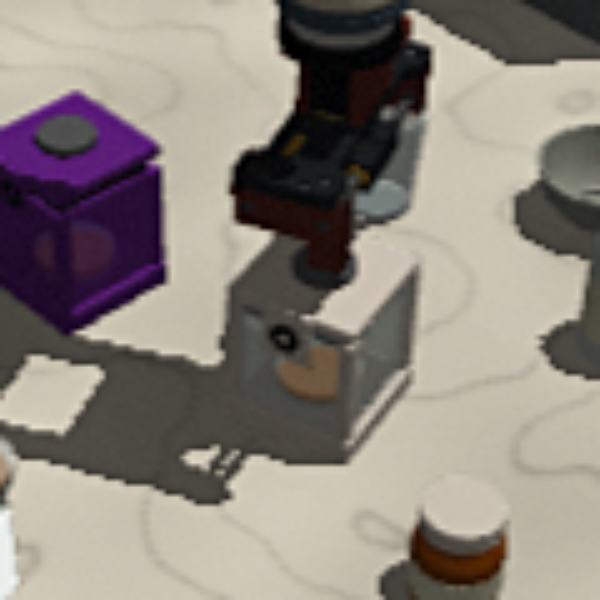

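Call:
move_arm([
  [255,0,0,0.002,0],
  [255,0,0,0.003,0],
  [255,0,0,0.003,0],
  [255,0,0,0.003,0],
])

```text
t: 5.17
ee_pos: [562.1, 179.2, 139.0]
orientation: [3.113, 0.422, 0.003]
ft_force: [-10.9, -6.4, 35.2]
width: 0.2
```

The force rises to 35 N with no further travel, so the cover is on its stop. Lifting off.

Call:
move_arm([
  [255,0,0,-0.02,0],
  [255,0,0,-0.05,0],
  [255,0,0,-0.08,0],
  [255,0,0,-0.1,0],
  [255,0,0,-0.1,0],
])

```text
t: 5.58
ee_pos: [564.0, 180.3, 239.6]
orientation: [-3.112, -0.422, -0.013]
ft_force: [1.5, -0.1, 0.4]
width: 0.5
```

```bash
python3 - <<'E'
from h import *
to((482.5,-171,235)); to((430,-40,235))
cv2.imwrite("pics/w4.png",get_image("wrist"))
for c in ["wrist","top","scene"]:
  if c!="wrist": get_image(c)
  for n in ["cover_top","mark","mirror_face","pin","lens"]: print(c,n,[(round(d['conf'],2),np.round(d['location'],1)) for d in place_of(c,n)])
E
```

```text
t 5.58 tcp [564.  180.3 239.6] F [ 1.5 -0.1  0.4] w 0.5 x [0.964 0.266 0.008] y [ 0.266 -0.964 -0.   ] q [0.29 0.37 1.71 0.   1.06 1.59]
delta [-0.1721  0.317   0.0031] 8.649448199524508 rows
t 5.58 tcp [564.  180.3 239.6] F [ 1.5 -0.1  0.4] w 0.5 x [0.964 0.266 0.008] y [ 0.266 -0.964 -0.   ] q [0.29 0.37 1.71 0.   1.06 1.59]
delta [-0.1878  0.1767  0.003 ] 6.184656043996807 rows
wrist cover_top [(0.95, array([558.4, 180.7, 128.5]))]
wrist mark [(0.69, array([565.5, 125.5,  92.5]))]
wrist mirror_face []
wrist pin []
wrist lens [(0.58, array([566.1, 127.5,  93.8]))]
top cover_top [(0.49, array([559.3, 183.9, 120.7])), (0.49, array([ 610. , -467.6,   -1.8]))]
top mark [(0.68, array([566.4, 125.7,  95.7]))]
top mirror_face [(0.8, array([ 568.4, -152.4,   99.3]))]
top pin [(0.86, array([ 486.2, -172.5,   99.6]))]
top lens [(0.92, array([ 764. , -111.3,   97.7]))]
scene cover_top [(0.95, array([335.9, 174.3, 132.6])), (0.74, array([561.8, 183.2, 127.4])), (0.44, array([600.4, 495. ,   2. ]))]
scene mark [(0.77, array([567.1, 129.5,  96.4])), (0.77, array([327.7, 116. , 104.1])), (0.24, array([692.7, 370.2,   2.1]))]
scene mirror_face [(0.95, array([ 564. , -154.7,   98.5]))]
scene pin [(0.84, array([ 484.2, -169.8,   92. ])), (0.48, array([ 6.962e+02,  3.684e+02, -6.000e-01]))]
scene lens [(0.87, array([ 765. , -118.1,   96.6]))]
```

View pics/w4.png

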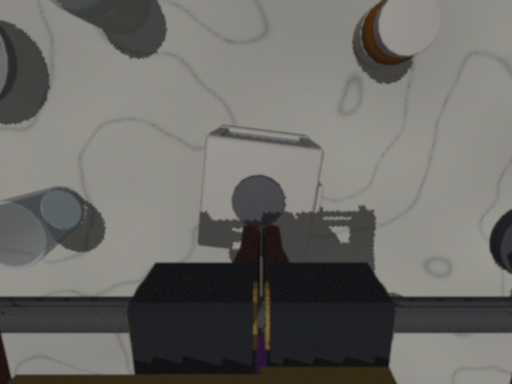

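Call:
move_arm([
  [100,-0.019,0.0355,0,0],
  [60,-0.038,0.071,0,0],
  [60,-0.057,0.106,0,0],
  [60,-0.077,0.141,0,0],
  [60,-0.096,0.1765,0,0],
])

```text
t: 6.9
ee_pos: [515.2, -17.5, 234.9]
orientation: [3.113, 0.424, 0.001]
ft_force: [0.2, 0.2, 0.2]
width: 30.4
```

Call:
move_arm([
  [60,-0.019,0.0355,0,0],
  [60,-0.038,0.071,0,0],
  [60,-0.057,0.106,0,0],
  [60,-0.076,0.1405,0,0],
  [60,-0.076,0.1405,0,0],
])

```text
t: 7.32
ee_pos: [479.0, -177.1, 235.1]
orientation: [3.112, 0.415, 0.001]
ft_force: [0.2, 0.4, -0.1]
width: 63.8
```

```bash
python3 - <<'E'
from h import *
to((483.5,-171,150))
i=get_image("wrist");cv2.imwrite("pics/w5.png",i)
for n in ["mirror_face","pin"]: print(n,[(round(d['conf'],2),np.round(d['location'],1)) for d in place_of("wrist",n)])
E
```

```text
t 7.32 tcp [ 479.  -177.1  235.1] F [ 0.2  0.4 -0.1] w 63.8 x [0.965 0.262 0.   ] y [ 0.262 -0.965  0.002] q [-0.38  0.26  1.88 -0.    1.    0.93]
delta [ 0.006  -0.0049  0.0851] 2.0480349925750394 rows
mirror_face [(0.85, array([ 567.6, -157.3,  102.6]))]
pin [(0.84, array([ 483.1, -172.9,   98.2]))]
```

View pics/w5.png

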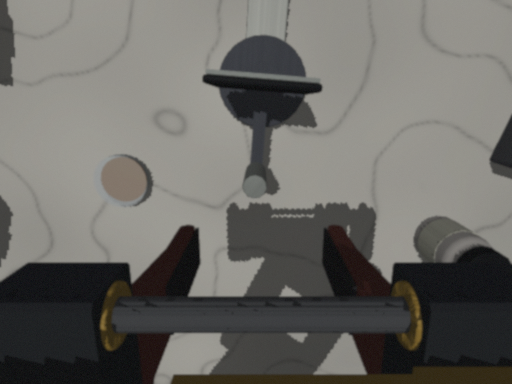

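```bash
python3 - <<'E'
from h import *
o,R=st();c=calibration("wrist");H=c['hand_eye']
def ray(u,v,z):
    d=R@(H[:3,:3]@np.linalg.solve(c['intrinsics'],[u,v,1])); p=o['ee_pos']+R@H[:3,3]
    return p+d*(z-p[2])/d[2]
print(ray(255,186,120))
print(ray(265,80,137), ray(207,76,137),ray(321,83,137))
to((483.5,-171.5,150))
E
```

```text
t 7.47 tcp [ 480.1 -171.9  234.7] F [-0.7  0.6 -0. ] w 66.7 x [0.964 0.265 0.   ] y [ 0.265 -0.964 -0.   ] q [-0.37  0.26  1.88  0.    1.    0.93]
[ 485.85669897 -165.84990546  120.        ]
[ 564.49675675 -152.13812645  137.        ] [ 556.47821741 -112.9594728   137.        ] [ 572.82243391 -190.00176789  137.        ]
t 7.47 tcp [ 480.1 -171.9  234.7] F [-0.7  0.6 -0. ] w 66.7 x [0.964 0.265 0.   ] y [ 0.265 -0.964 -0.   ] q [-0.37  0.26  1.88  0.    1.    0.93]
delta [0.0034 0.0006 0.0847] 2.033804715300759 rows
```

Call:
move_arm([
  [40,0.0035,0,0.03,0],
  [40,0.0035,0,0.06,0],
  [40,0.0035,0,0.085,0],
  [40,0.0035,0,0.085,0],
])

```text
t: 7.8
ee_pos: [481.1, -168.0, 145.7]
orientation: [-3.109, -0.426, 0.011]
ft_force: [-0.0, -0.2, -0.4]
width: 74.1
```

```bash
python3 - <<'E'
from h import *
to((483.5,-171.2,96))
i=get_image("wrist");cv2.imwrite("pics/w6.png",i)
E
```

```text
t 7.8 tcp [ 481.1 -168.   145.7] F [-0.  -0.2 -0.4] w 74.1 x [ 0.963  0.269 -0.006] y [ 0.269 -0.963 -0.005] q [-0.36  0.39  1.94  0.    0.81  0.94]
delta [0.0018 0.0039 0.0497] 1.1958075429443729 rows
```

View pics/w6.png

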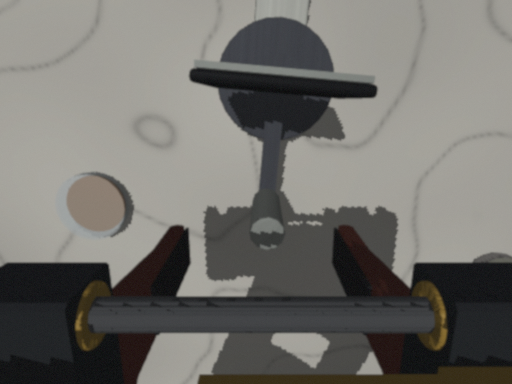

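Call:
move_arm([
  [40,0,0,0.0,0],
  [40,0,0,0.02,0],
  [40,0,0,0.04,0],
  [40,0,0,0.052,0],
  [40,0,0,0.052,0],
])

```text
t: 8.27
ee_pos: [483.6, -170.2, 97.5]
orientation: [-3.113, -0.424, 0.001]
ft_force: [0.1, 0.7, 0.7]
width: 73.9
```

```bash
python3 - <<'E'
from h import *
i=get_image("wrist");cv2.imwrite("pics/w7.png",i)
to((483.5,-171.2,96))
E
```

```text
t 8.32 tcp [ 484.1 -170.5   98.5] F [-0.2  0.7  0.1] w 73.9 x [0.964 0.267 0.   ] y [ 0.267 -0.964  0.   ] q [-0.36  0.47  1.96  0.    0.71  0.94]
delta [-0.0008  0.0005  0.0025] 0.064086237744806 rows
```

View pics/w7.png

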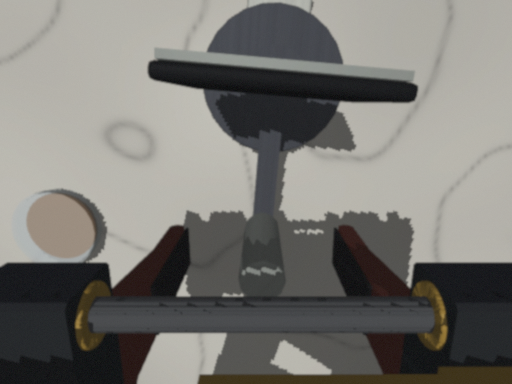

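Call:
move_arm([
  [255,0,0,0.002,0],
  [255,0,0,0.002,0],
  [255,0,0,0.002,0],
  [255,0,0,0.002,0],
  [255,0,0,0.002,0],
])

```text
t: 8.73
ee_pos: [483.9, -170.9, 96.3]
orientation: [3.113, 0.422, 0.001]
ft_force: [0.2, -0.1, -0.4]
width: 44.5
```

Call:
move_arm([
  [255,0,0,0,0],
  [255,0,0,0,0],
  [255,0,0,0,0],
  [255,0,0,0,0],
  [255,0,0,0,0],
])

```text
t: 9.15
ee_pos: [483.5, -170.7, 95.6]
orientation: [-3.113, -0.422, 0.0]
ft_force: [-0.1, 0.5, 1.4]
width: 19.3
```

```bash
python3 - <<'E'
from h import *
i=get_image("wrist");cv2.imwrite("pics/w8.png",i)
st()
E
```

```text
t 9.2 tcp [ 483.5 -170.7   95.6] F [-0.3 -0.   0.4] w 19.7 x [ 0.964  0.266 -0.   ] y [ 0.266 -0.964 -0.   ] q [-0.36  0.48  1.96  0.    0.7   0.94]
```

View pics/w8.png

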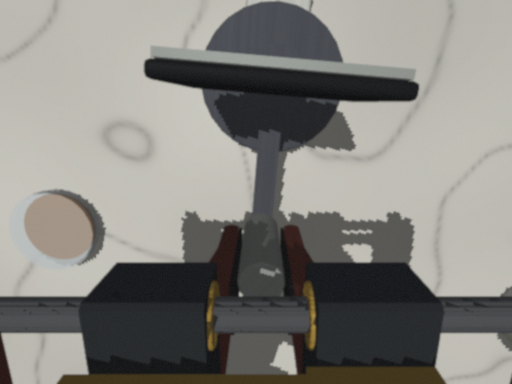

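```bash
python3 - <<'E'
from h import *
o,R=st(); M=np.array([567,-154.3]); P=o['ee_pos'][:2]
for k in range(1,6):
    t=np.radians(39.4)/20*k
    c,s=np.cos(t),np.sin(t)
    d=np.array([[c,-s],[s,c]])@(P-M)+M-P
    print(np.round(R.T@np.r_[d,0]/1000,4),round(-t,4))
E
```

```text
t 9.2 tcp [ 483.5 -170.7   95.6] F [-0.3 -0.   0.4] w 19.7 x [ 0.964  0.266 -0.   ] y [ 0.266 -0.964 -0.   ] q [-0.36  0.48  1.96  0.    0.7   0.94]
[-0.0002  0.0029 -0.    ] -0.0344
[-0.0002  0.0058 -0.    ] -0.0688
[-0.0002  0.0088 -0.    ] -0.1031
[-0.0001  0.0117 -0.    ] -0.1375
[ 0.0002  0.0146 -0.    ] -0.1719
```

Call:
move_arm([
  [255,-0.0002,0.0029,0,-0.034],
  [255,-0.0002,0.0058,0,-0.069],
  [255,-0.0002,0.0088,0,-0.103],
  [255,-0.0001,0.0117,0,-0.137],
  [255,0.0002,0.0146,0,-0.172],
])

```text
t: 9.62
ee_pos: [487.4, -184.7, 95.7]
orientation: [-3.064, -0.691, 0.001]
ft_force: [-0.2, 0.8, 2.0]
width: 19.3
```

Call:
move_arm([
  [255,-0.0002,0.0029,0,-0.034],
  [255,-0.0002,0.0058,0,-0.069],
  [255,-0.0002,0.0088,0,-0.103],
  [255,-0.0001,0.0117,0,-0.137],
  [255,0.0002,0.0146,0,-0.172],
])

```text
t: 10.03
ee_pos: [493.6, -197.8, 95.7]
orientation: [-2.993, -0.951, 0.001]
ft_force: [-2.5, 1.3, 2.3]
width: 19.7
```

```bash
python3 - <<'E'
from h import *
o,R=st();print(o['moment'])
i=get_image("wrist");cv2.imwrite("pics/w9.png",i)
E
```

```text
t 10.03 tcp [ 493.6 -197.8   95.7] F [-2.5  1.3  2.3] w 19.7 x [ 0.817  0.577 -0.001] y [ 0.577 -0.817 -0.001] q [-0.4   0.5   1.92  0.    0.72  0.55]
[ 0.04545398  0.17024297 -0.04612521]
```

View pics/w9.png

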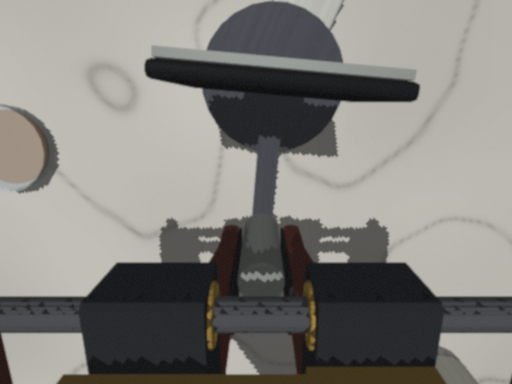

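The mirror sits identically in the wrist image, edges (150,50) to (415,75). It is turning rigidly with the gripper. Continuing.

Call:
move_arm([
  [255,-0.0002,0.0029,0,-0.034],
  [255,-0.0002,0.0058,0,-0.069],
  [255,-0.0002,0.0088,0,-0.103],
  [255,-0.0001,0.0117,0,-0.137],
  [255,0.0002,0.0146,0,-0.172],
])

```text
t: 10.5
ee_pos: [502.0, -209.7, 95.7]
orientation: [-2.901, -1.204, 0.002]
ft_force: [-3.0, 0.6, 3.7]
width: 19.5
```

Call:
move_arm([
  [255,-0.0002,0.0029,0,-0.034],
  [255,-0.0002,0.0058,0,-0.069],
  [255,-0.0002,0.0088,0,-0.103],
  [255,-0.0001,0.0117,0,-0.137],
  [255,0.0002,0.0146,0,-0.172],
])

```text
t: 10.92
ee_pos: [512.4, -220.0, 95.7]
orientation: [-2.787, -1.448, 0.002]
ft_force: [-4.0, -1.0, 3.4]
width: 19.5
```

Call:
move_arm([
  [255,0,0,0,0],
  [255,0,0,0,0],
  [255,0,0,0,0],
  [255,0,0,0,0],
])

```text
t: 11.25
ee_pos: [512.3, -219.9, 95.7]
orientation: [-2.789, -1.445, 0.002]
ft_force: [-5.1, -2.4, 4.7]
width: 19.4
```

```bash
python3 - <<'E'
from h import *
o,R=st();print(o['moment'])
i=get_image("wrist");cv2.imwrite("pics/w10.png",i)
P0=np.array([483.5,-170.7]);M=np.array([567,-154.3]);P=o['ee_pos'][:2]
a=P0-M;b=P-M
print('theta',np.degrees(np.arctan2(a[0]*b[1]-a[1]*b[0],a@b)),'roll',np.degrees(np.arctan2(R[1,0],R[0,0])-np.arctan2(.266,.964)),np.linalg.norm(a),np.linalg.norm(b))
for c in ["top","scene"]:
  g=get_image(c); cv2.imwrite(f"pics/{c}10.png",g)
  for n in ["mark","mirror_face","pin","lens","sight"]:
    try: print(c,n,[(round(d['conf'],2),np.round(d['location'],1)) for d in place_of(c,n)])
    except Exception as e: print(e)
g=cv2.imread("pics/scene10.png");cv2.imwrite("pics/s10.png",cv2.resize(g[110:300,170:340],None,fx=3.1,fy=3.1))
g=cv2.imread("pics/top10.png");cv2.imwrite("pics/t10.png",cv2.resize(g[80:280,170:370],None,fx=3,fy=3))
E
```

```text
t 11.25 tcp [ 512.3 -219.9   95.7] F [-5.1 -2.4  4.7] w 19.4 x [ 0.576  0.817 -0.001] y [ 0.817 -0.576 -0.001] q [-0.43  0.53  1.86 -0.    0.75  0.19]
[-0.3430999   0.64584076 -0.00892406]
theta 39.08848050799006 roll 39.37136106768502 85.09529951765843 85.39683877428517
top mark [(0.95, array([566.8, 126.4,  98.2])), (0.57, array([328.1, 118.8, 108.8]))]
top mirror_face [(0.53, array([ 567.4, -153.4,  102.1]))]
top pin [(0.48, array([ 512.2, -220.9,   96.1]))]
top lens [(0.95, array([ 766.9, -112.6,   97.1]))]
top sight []
scene mark [(0.75, array([563.6, 128.1,  95.1])), (0.7, array([326.3, 116. , 102.8]))]
scene mirror_face [(0.71, array([ 567.6, -156.8,  100.7]))]
scene pin [(0.88, array([ 514. , -221.5,   94.9])), (0.44, array([ 454.3, -401.4,    1.1]))]
scene lens [(0.89, array([ 762.2, -116.4,   96.5]))]
scene sight []
```

View pics/w10.png

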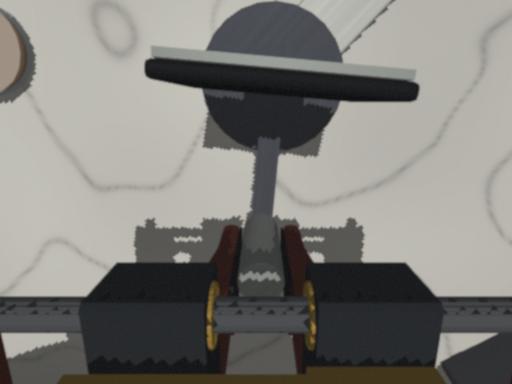

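View pics/s10.png

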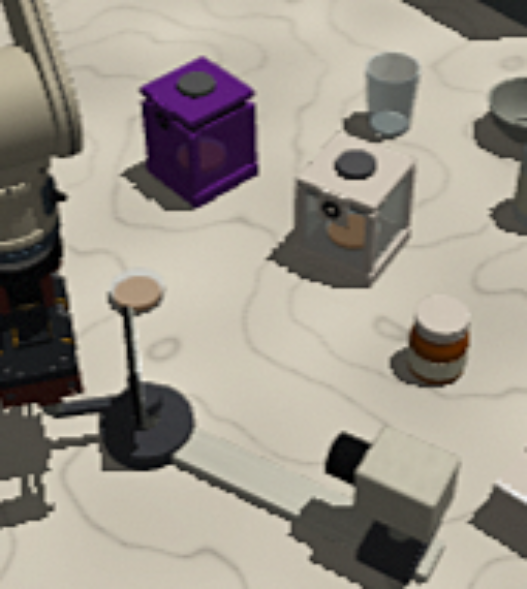

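View pics/t10.png

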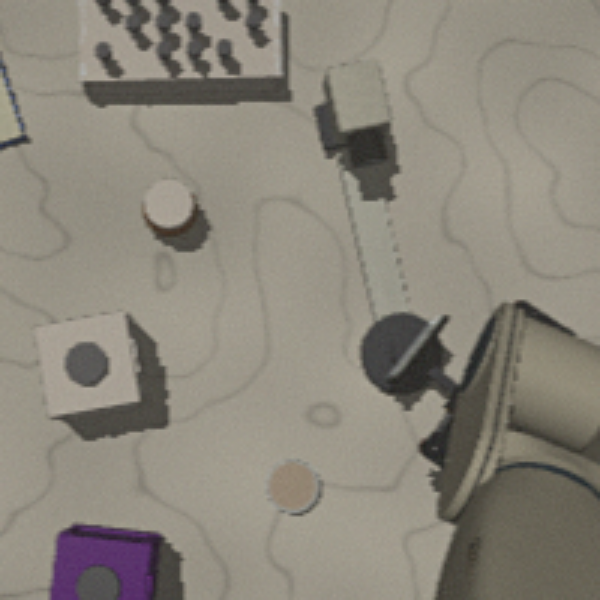

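```bash
python3 - <<'E'
from h import *
st(); close_job()
E
```

```text
t 11.9 tcp [ 512.3 -219.9   95.6] F [-6.  -2.3  4.3] w 19.6 x [ 0.576  0.817 -0.001] y [ 0.817 -0.576 -0.001] q [-0.43  0.53  1.86 -0.    0.75  0.19]
the job is handed in; nothing more can be done
```

I pressed the white chamber's cover home and turned the mirror by its pin to show the mark. I then handed the job in at 11.9 s with the pin still gripped. The hand-in reports no verdict, so success rests on the checks below.

- **Cover:** the fingertips stopped about 125 mm above the bench and the force rose to 35 N with no further travel. After I lifted off, the mark measured 92 to 98 mm high, against 96 mm when home.
- **Mirror angle:** it turned 39.1 to 39.4° by the arm's own readings. My measured positions of the mirror, lens and mark call for 39.4°. That puts the line of sight within about 3 mm of the mark by the angle alone, and I estimate under 10 mm with measurement error, against the 30 mm allowed.
- **Holding:** the gripper opening was 19.6 mm on the 20 mm pin. The wrist read about 6 N sideways, and the arm's pose was steady before hand-in. I did not read the mirror's speed or the finger contact force directly.
- **Bystanders:** I felt no contact on the way. The small dish and jar looked undisturbed in the last pictures; I did not re-measure the others. The purple look-alike was not touched.

No check failed. The single-picture network positions scattered by a few millimetres, so I averaged them.

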